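# Hang the rinsed cups to drain

### The job

The two rinsed steel cups on the rubber mat cannot drain there. First push the drip tray fully home under the draining rack, then hang both cups mouth-down, each on its own free slanting peg, lowered (not dropped) until the end of the peg meets the inside of the cup's bottom, and let go. Do not disturb the cup that already hangs there, nor the jar, the glue bottle and the brush pot nearby.

Things in the scene. Friction and masses are not known exactly. Their poses are not given: they have to be found in the camera images.
- rack: Draining rack fixed to the table: 430 mm wide steel frame; a flat rail (40 mm deep, centre line 35 mm behind the origin, top 80 mm above the table) carries three slanting pegs 125 mm apart. Origin on the table under the middle of the rack; x axis level from front (where the pegs lean and the tray slides out) to back; y along the rail; z up.
- tray (a joint): How far the drip tray is pulled out of the rack, in m: 0 is fully home against its stop, at most 0.10. It slides out along the rack's -x axis on runners; about 2 N moves it and it stays where it is left.
- tray_front (a point): Middle of the top edge of the drip tray's front lip, on its outer (front) face. The shallow steel tray is 360 mm wide; the lip is upright, 5 mm thick, and reaches from 6 mm to 46 mm above the table, the same height all along. Moves with the tray; axes as the rack's.
- peg_a: White round draining peg, 32 mm thick, round tip, fixed in the rack's rail. Origin where its centre line leaves the rail's top, 80 mm above the table; from there it rises 130 mm, leaning 28 degrees (0.489 rad) from vertical towards its own -x axis (the rack's front). Its z is vertical, y along the rail. Free at the start. The three pegs change places along the rail from case to case.
- peg_a_tip (a point): End of peg_a's rounded tip (195 mm above the table).
- peg_b: White round draining peg, 32 mm thick, round tip, fixed in the rack's rail. Origin where its centre line leaves the rail's top, 80 mm above the table; from there it rises 130 mm, leaning 28 degrees (0.489 rad) from vertical towards its own -x axis (the rack's front). Its z is vertical, y along the rail. Free at the start.
- peg_b_tip (a point): End of peg_b's rounded tip (195 mm above the table).
- cup_a: Plain steel cup, outside 63 mm across at the mouth tapering to 57 mm at the closed end, 95 mm tall, 92 mm deep inside, wall 2.5 mm, about 0.1 kg. Origin at the centre of the mouth; z axis points from mouth to closed end (up when mouth-down). Starts mouth-down on the mat, top 101 mm up. Hung, it settles leaning like the peg: tip against the inside bottom, its wall on the rail side lying on the peg.
- cup_a_bottom (a point): Centre of the inside of cup_a's closed end, 92 mm from the mouth along its z axis.
- cup_b: Plain steel cup, outside 63 mm across at the mouth tapering to 57 mm at the closed end, 95 mm tall, 92 mm deep inside, wall 2.5 mm, about 0.1 kg. Origin at the centre of the mouth; z axis points from mouth to closed end (up when mouth-down). The same as cup_a, also mouth-down on the mat at the start; either cup may go on either free peg.
- cup_b_bottom (a point): Centre of the inside of cup_b's closed end, 92 mm from the mouth along its z axis.
- cup_c: Plain steel cup, outside 63 mm across at the mouth tapering to 57 mm at the closed end, 95 mm tall, 92 mm deep inside, wall 2.5 mm, about 0.1 kg. Origin at the centre of the mouth; z axis points from mouth to closed end (up when mouth-down). Already hangs on the third peg: not to be moved.
- mat: Black rubber mat fixed to the table, 300 x 200 mm, 6 mm thick, origin under its centre; the two cups stand on it, one towards each end of its long (x) side.
- paint_jar: Bystander: a closed round jar, 62 mm across and 70 mm tall; origin at the centre of its underside. Not to be moved.
- glue: Bystander: a slim white bottle, 48 mm across and 135 mm tall; origin at the centre of its underside. Not to be moved.
- brush_pot: Bystander: a white pot, 72 mm across, with five paint brushes standing in it up to about 190 mm; origin at the centre of its underside. Not to be moved.
Things that resemble listed ones, but are neither listed nor needed, are in the scene too. What is shaped like the cup_a but green, purple or red is not meant.

How it is judged:
On the way, in this order (a step that is already met when the one before it is completed fails the run):
1. the drip tray is pushed home under the pegs (value of joint tray below 0.005 m), for 0.2 s.
2. one cup hangs released on a free peg (((((z of peg_a_tip in the frame of cup_a above 0.084 m and distance between peg_a_tip and cup_a_bottom below 0.025 m and angle between cup_a's own z axis and vertical below 0.8 rad) or (z of peg_b_tip in the frame of cup_a above 0.084 m and distance between peg_b_tip and cup_a_bottom below 0.025 m and angle between cup_a's own z axis and vertical below 0.8 rad)) and contact force between cup_a and the fingers below 0.1 N and linear speed of cup_a below 0.03 m/s) or (((z of peg_a_tip in the frame of cup_b above 0.084 m and distance between peg_a_tip and cup_b_bottom below 0.025 m and angle between cup_b's own z axis and vertical below 0.8 rad) or (z of peg_b_tip in the frame of cup_b above 0.084 m and distance between peg_b_tip and cup_b_bottom below 0.025 m and angle between cup_b's own z axis and vertical below 0.8 rad)) and contact force between cup_b and the fingers below 0.1 N and linear speed of cup_b below 0.03 m/s))), for 0.2 s.
3. both cups hang released on the free pegs (((z of peg_a_tip in the frame of cup_a above 0.084 m and distance between peg_a_tip and cup_a_bottom below 0.025 m and angle between cup_a's own z axis and vertical below 0.8 rad) or (z of peg_b_tip in the frame of cup_a above 0.084 m and distance between peg_b_tip and cup_a_bottom below 0.025 m and angle between cup_a's own z axis and vertical below 0.8 rad)) and contact force between each of cup_a, cup_b and the fingers below 0.1 N and linear speed of each of cup_a, cup_b below 0.03 m/s and ((z of peg_a_tip in the frame of cup_b above 0.084 m and distance between peg_a_tip and cup_b_bottom below 0.025 m and angle between cup_b's own z axis and vertical below 0.8 rad) or (z of peg_b_tip in the frame of cup_b above 0.084 m and distance between peg_b_tip and cup_b_bottom below 0.025 m and angle between cup_b's own z axis and vertical below 0.8 rad))), for 0.2 s.
At the end, for the whole second after the job is handed in: Tray within 6 mm of home. cup_a and cup_b each hang released and at rest (under 0.03 m/s) on peg_a or peg_b: tip at least 84 mm inside the mouth and within 25 mm of the inside bottom's centre, cup axis within 0.8 rad of vertical, closed end up. cup_c within 25 mm of its start (all of step 3 and value of joint tray below 0.006 m and distance of cup_c from where it was at the start of the episode below 0.025 m); the robot touches nothing.
It fails at once if the cup that already hangs is moved by more than 25 mm (distance of cup_c from where it was at the start of the episode above 0.025 m).
It fails at once if the jar, glue bottle or brush pot is moved by more than 30 mm (distance of any of paint_jar, glue, brush_pot from where it was at the start of the episode above 0.03 m).
It fails at once if cup_a is dropped or flung: it moves faster than 0.5 m/s while no finger touches it (linear speed of cup_a above 0.5 m/s and contact force between cup_a and the fingers below 0.05 N).
It fails at once if cup_b is dropped or flung: it moves faster than 0.5 m/s while no finger touches it (linear speed of cup_b above 0.5 m/s and contact force between cup_b and the fingers below 0.05 N).
It also fails if it takes over 72 s, if anything falls off the work surface, if the arm or the gripper's body presses on something with over 40 N, if the wrist force passes 120 N, or if a joint passes its speed limit or range.

### The arm

A 7-joint arm with a two-finger parallel gripper is mounted at the origin on the work surface. World frame = base frame: x ahead of the robot, y to its left, z up, the work surface at z = 0. Lengths are in m, angles in rad, forces in N, time in s.
With the tool pointing down it reaches from about 0.425 to 0.975 m from the base axis. Payload 16.7 kg.
Tool frame: the origin (TCP) lies on the front face of the gripper's body, between the roots of the fingers; the fingertips stand 73 mm ahead of it and the grasp point (between the pads) lies 54 mm ahead of it (grasp_offset is the distance from the TCP to the grasp point, in m); z points along the fingers, y is the line along which they close (so a half turn about z gives the same grasp; the last joint's range is limited). The gripper opens to 85 mm and grips with 20 to 120 N. Pads are 22 mm wide; open, the fingers measure 114 mm over their backs; the gripper's body (76 mm by 85 mm) begins 54 mm behind the grasp point. The pads swing forward as they close: fully open they stand 13 mm farther back than shut.
Start: joints at [-1.496, 0.426, 0.074, 1.606, -0.034, 1.111, -0.067], TCP at [0.15, 0.658, 0.304] pointing down, gripper open.
Joint ranges: [-2.85, 2.85], [-0.5, 2.14], [-1.23, 1.37], [0.21, 2.46], [-1.02, 4.16], [0.16, 2.05], [-2.73, 2.73]. Speed limits (rad/s): [1.89, 1.89, 2.39, 2.39, 3.01, 3.01, 3.01].

### API

Orientations are given as a 3x3 rotation matrix whose columns are the frame's x, y, z axes.
In Python, from station import get_obs, grab_frame, camera_info, close_job, grasp_offset gives the robot as it stands.
- The arm moves only by the tool step_arm, never from a script. Its argument "rows" is one flat list of numbers, 5 for each row, row after row: the finger opening in cm, from 0 to 8.54, then the shift along the tool's x, y, z in cm, then the turn about the tool's z in degrees. In form: [fingers, x, y, z, spin, fingers, x, y, z, spin, ...]. A call has 1 to 5 rows; each row shifts and turns the commanded pose from where the row before left it, along the tool's axes as they then stand; what a row does not reach is not made up. A row lasts 1/10 s, in which the tool goes at most 50 mm and 8.59 degrees, less where a joint would pass 70% of its speed; a pose out of reach is approached as far as the arm can. A call with a gripper value outside its range is refused whole. The fingers move at their own pace and stop on an object; "grip_force" is the grip in N (left out, the last holds). Time passes only in rows, so rows that do not move let the fingers close. It gives the time, the measured TCP pose, the force, the opening and the grip force at its end, in the units of the state.
- get_obs(): the state, without advancing time (a new reading comes with each control period).
- grab_frame(name): name is "side" or "top"; returns (picture, depth): 480x640x3 uint8, blue, green, red; 480x640 float32, m along the optical axis (not along the pixel's ray), 0 where there is no reading.
- camera_info(name): a dict with "mtx" (3x3 intrinsics, pixels), "D" ([k1, k2, p1, p2, k3] as OpenCV has them; the pictures are not rectified), "world_to_cam" (4x4, takes a point from world to camera coordinates). Camera axes: x right, y up, looking along -z (the intrinsics and any distortion apply to the point x, -y, -z); pixel columns grow to the right and rows downward; lengths in m; the calibration is good to about 2 mm. A picture is of the moment at which its call begins. camera_info takes no time and is no camera call.
- close_job(): hands the job in; it is judged then, once.
The state is a dict: "time": time; "qpos": joint angles; "dq": joint speeds; "tau": joint torques, N m; "eef_pos": TCP position; "tool_rot": TCP orientation; "contact_force": force on the tool from outside, world axes, zero at the start; "moment": the same for the moment, N m; "gripper_width": finger opening in m; "gripper_force": force on a finger pad.
Only numpy, scipy, OpenCV 4.12 (cv2) and the standard library are available. Lean on these libraries where they do the work, as an engineer would, in place of code of your own. Each camera call takes 0.05 s, during which the arm holds its last target. There are 200 camera calls.

## Working session

There is one attempt and no reset: what is moved stays moved. The work goes in short steps, Python scripts to look and compute and a tool call to move; the robot and the scene stay as the last step left them, time stands still between calls to the robot, and variables do not carry over. Pictures are saved under pics/ and viewed, at most 10 in all, crops included, and the job is handed in when it is done.

Besides the shell and the picture viewer there is one more tool, called after "Emit:" by a JSON object that holds its "name" and its "arguments". step_arm: Moves the arm, as the interface text tells. Its arguments: {"type":"object","properties":{"rows":{"type":"array","items":{"type":"number"}},"grip_force":{"type":"number"}},"required":["rows"]}

```bash
mkdir -p pics
cat > h.py <<'E'
import numpy as np,cv2
from station import *
def cam(n):
    c=camera_info(n); return np.array(c["mtx"],float),np.array(c["D"],float),np.array(c["world_to_cam"],float)
def ray(n,uv):
    K,D,T=cam(n); p=cv2.undistortPoints(np.array(uv,float).reshape(-1,1,2),K,D).reshape(-1,2)
    d=np.c_[p[:,0],-p[:,1],-np.ones(len(p))]; R=T[:3,:3]
    return -R.T@T[:3,3], d@R
def plane(n,uv,z):
    o,d=ray(n,uv); return o+d*((z-o[2])/d[:,2])[:,None]
def dep(n,uv,D):
    o,d=ray(n,uv); uv=np.array(uv,int).reshape(-1,2); return o+d*D[uv[:,1],uv[:,0]][:,None]
def proj(n,P):
    K,D,T=cam(n); P=np.atleast_2d(P); c=P@T[:3,:3].T+T[:3,3]
    return cv2.projectPoints(c*[1,-1,-1],np.zeros(3),np.zeros(3),K,D)[0].reshape(-1,2)
E
python3 - <<'E'
from h import *
for n in("side","top"):
    p,d=grab_frame(n); cv2.imwrite(f"pics/{n}0.png",p); np.save(f"{n}0.npy",d)
    o,r=ray(n,[[320,240]]); print(n,o.round(3),r.round(3),(d>0).mean())
s=get_obs(); print(s["time"],s["eef_pos"],s["tool_rot"],grasp_offset)
E
```

```text
side [ 0.33  -1.046  0.926] [[ 0.24   0.739 -0.63 ]] 0.9851236979166667
top [ 0.44  -0.096  1.273] [[ 0.117 -0.004 -0.993]] 0.9960709635416667
0.1 [0.14977848 0.65789208 0.30328448] [[-9.75058720e-01  2.21947020e-01 -1.14814540e-04]
 [ 2.21947007e-01  9.75058075e-01 -1.12995255e-03]
 [-1.38838757e-04 -1.12725283e-03 -9.99999355e-01]] 0.0539
```

View pics/top0.png

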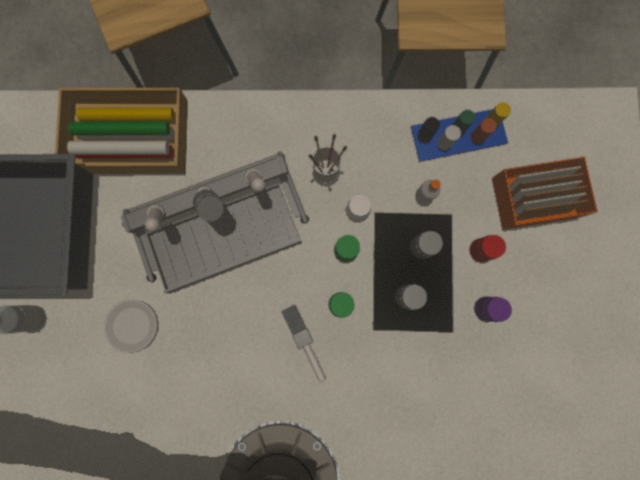

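View pics/side0.png

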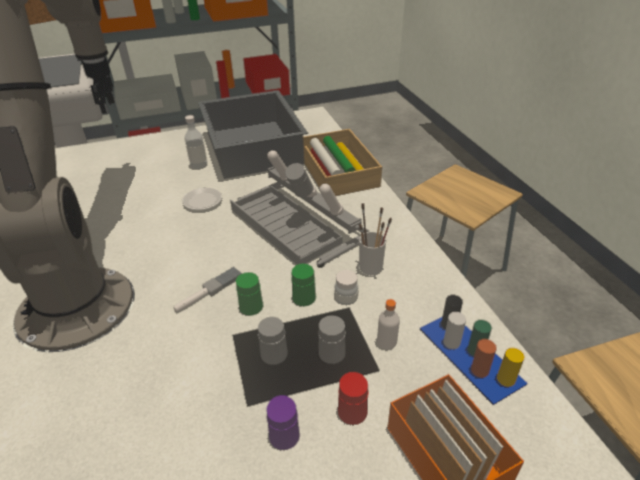

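The top view shows the mat with steel cups at about (430,244) and (412,297). The rack holds a cup on its middle peg at (210,205), and the free peg tips are at about (152,222) and (257,183). The tray lip runs from (168,290) to (299,241). The side view agrees with this.

```bash
python3 - <<'E'
from h import *
p=cv2.imread("pics/top0.png"); d=np.load("top0.npy")
V,U=np.mgrid[0:480,0:640]; uv=np.c_[U.ravel(),V.ravel()]
P=dep("top",uv,d).reshape(480,640,3); np.save("P.npy",P)
Z=P[...,2]
def box(u0,u1,v0,v1,z0,z1):
    m=np.zeros_like(Z,bool); m[v0:v1,u0:u1]=1; return m&(Z>z0)&(Z<z1)&(d>0)
for n,b in(("cupF",(405,455,225,265)),("cupN",(390,440,275,320))):
    m=box(*b,.09,.115); c,r=cv2.minEnclosingCircle(np.argwhere(m)[:,::-1].astype(np.float32)); q=plane("top",[c],.101)[0]
    e=plane("top",[(c[0]+r,c[1])],.101)[0]; print(n,c,r,m.sum(),q.round(4),"diam",2*np.linalg.norm(e-q),P[m].mean(0).round(4))
for n,b in(("pegL",(130,180,195,245)),("pegR",(235,285,165,210)),("cupc",(190,232,180,232))):
    m=box(*b,.105,.3); 
    Q=P[m]; i=Q[:,2].argmax(); print(n,m.sum(),Q[i].round(4)); top=Q[Q[:,2]>Q[:,2].max()-.015]; print("   top mean",top.mean(0).round(4),len(top))
    l,s,v=np.linalg.svd(Q-Q.mean(0)); print("   axis",v[0].round(3))
# tray lip
m=box(150,305,225,300,.035,.055); print("lip",m.sum())
for u in range(170,300,10):
    for v in range(305,220,-1):
        if Z[v,u]>.032: print(u,v,P[v,u].round(3),end='; ');break
print()
# rail
m=box(120,290,145,230,.072,.09); Q=P[m][:,:2]; l,s,v=np.linalg.svd(Q-Q.mean(0),full_matrices=False); print("rail",m.sum(),Q.mean(0),v[0], np.ptp(Q@v[0]),np.ptp(Q@v[1]))
for n,b in(("jar",(345,375,190,225,.055,.085)),("glue",(415,445,175,205,.08,.16)),("pot",(305,350,130,195,.06,.25)),("green1",(330,362,230,265,.06,.2)),("green2",(325,358,285,322,.06,.2))):
    m=box(*b); print(n,m.sum(),P[m].mean(0).round(3),P[m][:,2].max())
E
python3 - <<'E'
import cv2
p=cv2.imread("pics/top0.png")[140:310,110:320]; cv2.imwrite("pics/c1.png",cv2.resize(p,None,fx=3.5,fy=3.5,interpolation=cv2.INTER_CUBIC))
E
```

```text
cupF (429.3163146972656, 243.03060913085938) 12.359461784362793 458 [ 0.5699 -0.3601  0.101 ] diam 0.058466159470180884 [ 0.5706 -0.3607  0.0994]
cupN (413.48980712890625, 296.8724365234375) 12.540700912475586 476 [ 0.4436 -0.3188  0.101 ] diam 0.05852900000365969 [ 0.4442 -0.3192  0.0995]
pegL 310 [0.5996 0.2692 0.1992]
   top mean [0.6053 0.2694 0.1909] 144
   axis [-0.528 -0.197  0.826]
pegR 262 [0.6921 0.0375 0.1992]
   top mean [0.6938 0.038  0.1904] 140
   axis [-0.519 -0.303  0.799]
cupc 738 [0.6642 0.1412 0.2056]
   top mean [0.6466 0.149  0.1966] 311
   axis [-0.613 -0.45   0.649]
lip 370
170 290 [0.464 0.267 0.045]; 180 287 [0.471 0.245 0.036]; 190 283 [0.481 0.22  0.039]; 200 279 [0.49  0.195 0.039]; 210 275 [0.5   0.17  0.045]; 220 271 [0.51  0.146 0.041]; 230 267 [0.519 0.121 0.044]; 240 263 [0.529 0.096 0.046]; 250 260 [0.537 0.073 0.04 ]; 260 256 [0.546 0.048 0.04 ]; 270 252 [0.556 0.023 0.046]; 280 248 [ 0.566 -0.002  0.041]; 290 244 [ 0.575 -0.027  0.048]; 
rail 2610 [0.71987945 0.2106033 ] [ 0.14362644 -0.98963198] 0.41157423858883346 0.2130356055066499
jar 388 [ 0.668 -0.199  0.068] 0.07428780574624727
glue 293 [ 0.701 -0.367  0.103] 0.14087188476610302
pot 528 [ 0.778 -0.117  0.108] 0.1976996901827568
green1 492 [ 0.562 -0.165  0.091] 0.10137856047922189
green2 504 [ 0.427 -0.15   0.092] 0.10044492987002185
```

View pics/c1.png

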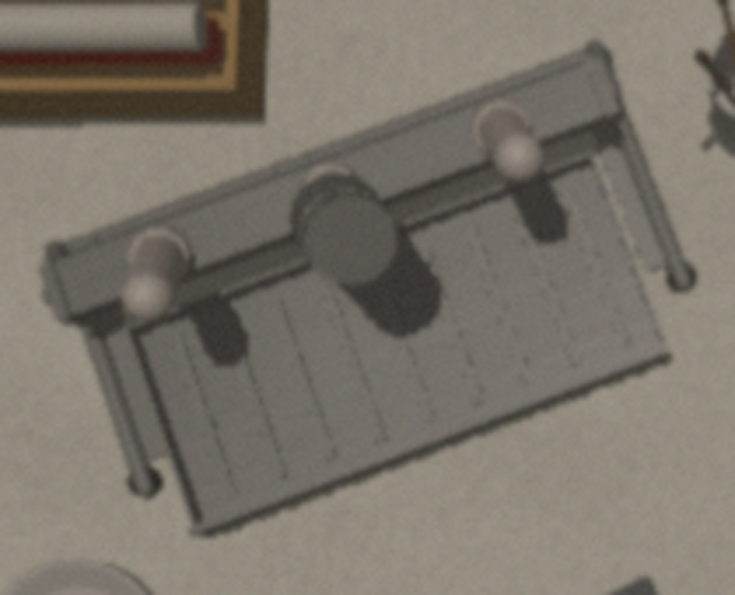

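Emit:
{"name": "step_arm", "arguments": {"rows": [0,0,0,0,-8.5,0,0,0,0,-8.5,0,0,0,0,-8.5,0,0,0,0,-8.5], "grip_force": 20}}

```text
time: 0.5
eef_pos: [0.1497, 0.658, 0.3035]
tool_rot: [[-0.93, -0.367, -0.0], [-0.367, 0.93, -0.001], [0.0, -0.001, -1.0]]
contact_force: [0.3, -0.1, -0.3]
gripper_width: 0.0281
gripper_force: 0.0
```

Emit:
{"name": "step_arm", "arguments": {"rows": [0,-0.6,-4.6,0,0,0,-0.6,-4.6,0,0,0,-0.6,-4.6,0,0,0,-0.6,-4.6,0,0,0,-0.6,-4.6,0,0]}}

```text
time: 1.0
eef_pos: [0.2615, 0.4526, 0.3037]
tool_rot: [[-0.932, -0.361, -0.0], [-0.361, 0.932, -0.0], [0.0, -0.0, -1.0]]
contact_force: [1.1, 1.6, 0.8]
gripper_width: 0.0002
gripper_force: 0.0
```

Emit:
{"name": "step_arm", "arguments": {"rows": [0,-0.6,-4.6,0,0,0,-0.6,-4.6,0,0,0,-0.6,-4.6,0,0,0,-0.6,-4.6,0,0,0,-0.6,-4.6,0,0]}}

```text
time: 1.5
eef_pos: [0.3723, 0.249, 0.3039]
tool_rot: [[-0.932, -0.361, -0.0], [-0.361, 0.932, 0.0], [-0.0, 0.0, -1.0]]
contact_force: [0.7, -0.2, 0.1]
gripper_width: -0.0001
gripper_force: 0.0
```

Emit:
{"name": "step_arm", "arguments": {"rows": [0,-0.6,-4.6,0,0,0,-0.6,-4.6,0,0,0,-0.6,-4.6,0,0,0,-0.6,-4.6,0,0,0,-0.6,-4.6,0,0]}}

```text
time: 2.0
eef_pos: [0.4834, 0.0453, 0.304]
tool_rot: [[-0.932, -0.361, 0.0], [-0.361, 0.932, 0.0], [-0.0, 0.0, -1.0]]
contact_force: [0.9, 0.8, -0.5]
gripper_width: 0.0001
gripper_force: 0.0
```

```bash
cat >> h.py <<'E'
A=np.deg2rad(21.3); RX=np.array([np.cos(A),np.sin(A)]); RY=np.array([-RX[1],RX[0]])
def st():
    s=get_obs(); p=s["eef_pos"]; R=s["tool_rot"]
    print("t",round(s["time"],2),"p",p.round(4),"XY",(p[:2]@RX).round(4),(p[:2]@RY).round(4),"ytilt",np.rad2deg(np.arctan2(R[1,1],R[0,1])).round(2),"F",np.array(s["contact_force"]).round(1),"w",round(s["gripper_width"],4),s["gripper_force"])
    return s
def rel(x,y):
    s=get_obs(); R=s["tool_rot"]; d=np.array([x,y])-s["eef_pos"][:2]; print("dx,dy tool cm",(100*d@R[:2,0]).round(2),(100*d@R[:2,1]).round(2))
E
python3 - <<'E'
from h import *
st()
c=plane("top",[(152.3,223.4),(257.7,184.3)],.181); print(c.round(4),c[:,:2]@RX,c[:,:2]@RY, np.linalg.norm(c[1]-c[0]))
for u,v in((.485,-.222),):
    q=u*RX+v*RY; rel(*q)
E
```

```text
t 2.0 p [0.4834 0.0453 0.304 ] XY 0.4668 -0.1333 ytilt 111.18 F [ 0.9  0.8 -0.5] w 0.0001 0.0
[[0.6081 0.2706 0.181 ]
 [0.6956 0.0382 0.181 ]] [0.66487078 0.66199441] [ 0.03118052 -0.21706365] 0.2482608302708901
dx,dy tool cm -1.83 -8.86
```

Emit:
{"name": "step_arm", "arguments": {"rows": [0,-0.6,-4.4,0,0,0,-0.6,-4.4,0,0,0,0,0,5,0,0,0,0,5,0,0,0,0,4,0]}}

```text
time: 2.5
eef_pos: [0.5251, -0.0309, 0.1615]
tool_rot: [[-0.933, -0.361, -0.001], [-0.361, 0.933, -0.0], [0.001, 0.0, -1.0]]
contact_force: [1.1, 0.9, -0.0]
gripper_width: 0.0
gripper_force: 0.0
```

Emit:
{"name": "step_arm", "arguments": {"rows": [0,0,0,4,0,0,0,0,3,0,0,-1,0,0,0,0,-1,0,0,0,0,-1,0,0,0]}}

```text
time: 3.0
eef_pos: [0.556, -0.0192, 0.0957]
tool_rot: [[-0.932, -0.361, 0.003], [-0.361, 0.932, 0.0], [-0.002, -0.001, -1.0]]
contact_force: [0.3, 0.2, 0.9]
gripper_width: -0.0001
gripper_force: 0.0
```

Emit:
{"name": "step_arm", "arguments": {"rows": [0,-1,0,0,0,0,-1,0,0,0,0,-1,0,0,0,0,-1,0,0,0]}}

```text
time: 3.4
eef_pos: [0.592, -0.0049, 0.0943]
tool_rot: [[-0.932, -0.361, 0.0], [-0.361, 0.932, 0.0], [-0.0, -0.0, -1.0]]
contact_force: [-2.7, -2.1, 2.1]
gripper_width: 0.0002
gripper_force: 1.3
```

Run:
```python
from h import *
st(); p,d=grab_frame("top"); cv2.imwrite("pics/t1.png",cv2.resize(p[120:320,90:360],None,fx=2.9,fy=2.9))
```

```text
t 3.4 p [ 0.592  -0.0049  0.0943] XY 0.5498 -0.2196 ytilt 111.18 F [-2.7 -2.1  2.1] w 0.0002 1.281425580382347
```

View pics/t1.png

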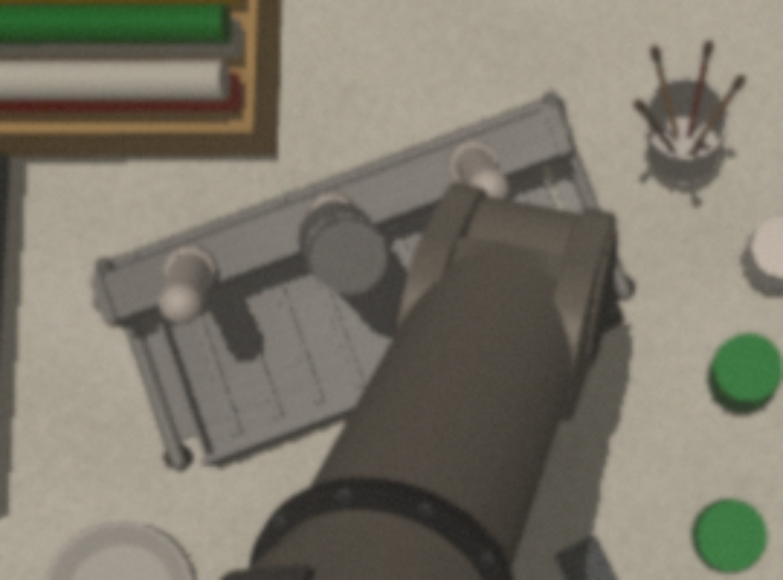

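The push is moving the tray in, and its lip is now near the front feet at crop (190,460). The head is close to the right peg tip but clear of it, so I'll go on in small steps.

Emit:
{"name": "step_arm", "arguments": {"rows": [0,-0.5,0,0,0,0,-0.5,0,0,0,0,-0.5,0,0,0]}}

```text
time: 3.75
eef_pos: [0.6053, 0.0003, 0.0938]
tool_rot: [[-0.933, -0.361, -0.0], [-0.361, 0.933, -0.0], [0.0, 0.0, -1.0]]
contact_force: [-2.0, 0.2, 0.4]
gripper_width: 0.0003
gripper_force: 1.1
```

Run:
```python
from h import *
st()
```

```text
t 3.75 p [6.053e-01 3.000e-04 9.380e-02] XY 0.564 -0.2196 ytilt 111.16 F [-2.   0.2  0.4] w 0.0003 1.1463891192397568
```

Emit:
{"name": "step_arm", "arguments": {"rows": [0,-0.4,0,0,0,0,-0.4,0,0,0]}}

```text
time: 3.95
eef_pos: [0.6129, 0.0032, 0.0939]
tool_rot: [[-0.933, -0.361, -0.0], [-0.361, 0.933, -0.0], [0.0, 0.0, -1.0]]
contact_force: [-2.6, 0.2, 0.9]
gripper_width: 0.0001
gripper_force: 1.1
```

Emit:
{"name": "step_arm", "arguments": {"rows": [0,-0.4,0,0,0,0,-0.4,0,0,0]}}

```text
time: 4.15
eef_pos: [0.6165, 0.0043, 0.0933]
tool_rot: [[-0.933, -0.36, -0.009], [-0.36, 0.933, -0.001], [0.009, 0.002, -1.0]]
contact_force: [-42.9, -12.9, 34.3]
gripper_width: -0.0003
gripper_force: 22.4
```

Emit:
{"name": "step_arm", "arguments": {"rows": [0,0,0,0,0]}}

```text
time: 4.25
eef_pos: [0.6164, 0.0042, 0.0932]
tool_rot: [[-0.933, -0.36, -0.009], [-0.36, 0.933, -0.001], [0.009, 0.002, -1.0]]
contact_force: [-28.4, -7.5, 19.1]
gripper_width: 0.0003
gripper_force: 14.4
```

Emit:
{"name": "step_arm", "arguments": {"rows": [0,1,0,0,0,0,3,0,0,0,5,0,0,-5,0,5,0,0,-5,0,8.5,0,0,-5,0]}}

```text
time: 4.75
eef_pos: [0.5827, -0.0086, 0.2458]
tool_rot: [[-0.933, -0.361, 0.0], [-0.361, 0.933, -0.0], [-0.0, -0.0, -1.0]]
contact_force: [1.2, 0.5, 0.9]
gripper_width: 0.0431
gripper_force: 0.0
```

Emit:
{"name": "step_arm", "arguments": {"rows": [8.5,0,0,-2,0,8.5,1.6,-4.2,0,0,8.5,1.6,-4.2,0,0,8.5,1.6,-4.2,0,0,8.5,1.6,-4.2,0,0]}}

```text
time: 5.25
eef_pos: [0.584, -0.1898, 0.2644]
tool_rot: [[-0.932, -0.362, 0.001], [-0.362, 0.932, -0.0], [-0.001, -0.001, -1.0]]
contact_force: [0.6, 0.5, -0.1]
gripper_width: 0.0849
gripper_force: 0.0
```

Emit:
{"name": "step_arm", "arguments": {"rows": [8.5,1.6,-4.2,0,0,8.5,1.6,-4.2,0,0,8.5,1.6,-3.6,0,0,8.5,1.6,-3.2,0,0,8.5,0,0,0,0]}}

```text
time: 5.75
eef_pos: [0.5772, -0.3588, 0.2642]
tool_rot: [[-0.935, -0.356, 0.0], [-0.356, 0.935, -0.003], [0.001, -0.003, -1.0]]
contact_force: [-0.4, -0.8, 0.2]
gripper_width: 0.0848
gripper_force: 0.0
```

Run:
```python
from h import *
st(); rel(.5702,-.3603)
p,d=grab_frame("top"); c=p[120:320,90:360]; cv2.imwrite("pics/t2.png",cv2.resize(c,None,fx=2.9,fy=2.9))
V,U=np.mgrid[0:480,0:640]; P=dep("top",np.c_[U.ravel(),V.ravel()],d).reshape(480,640,3)
for u in range(180,300,15):
    for v in range(305,200,-1):
        if P[v,u,2]>.032: print(u,v,P[v,u].round(3),(P[v,u,:2]@RX).round(3),end='; ');break
```

```text
t 5.75 p [ 0.5772 -0.3588  0.2642] XY 0.4074 -0.544 ytilt 110.83 F [-0.4 -0.8  0.2] w 0.0848 0.0
dx,dy tool cm 0.7 0.11
180 302 [ 0.44  -0.096  1.273] 0.375; 195 256 [0.548 0.211 0.032] 0.587; 210 275 [ 0.44  -0.096  1.273] 0.375; 225 245 [0.575 0.137 0.032] 0.586; 240 289 [ 0.44  -0.096  1.273] 0.375; 255 233 [0.605 0.062 0.035] 0.586; 270 228 [0.617 0.024 0.037] 0.584; 285 222 [ 0.633 -0.013  0.033] 0.585;
```

View pics/t2.png

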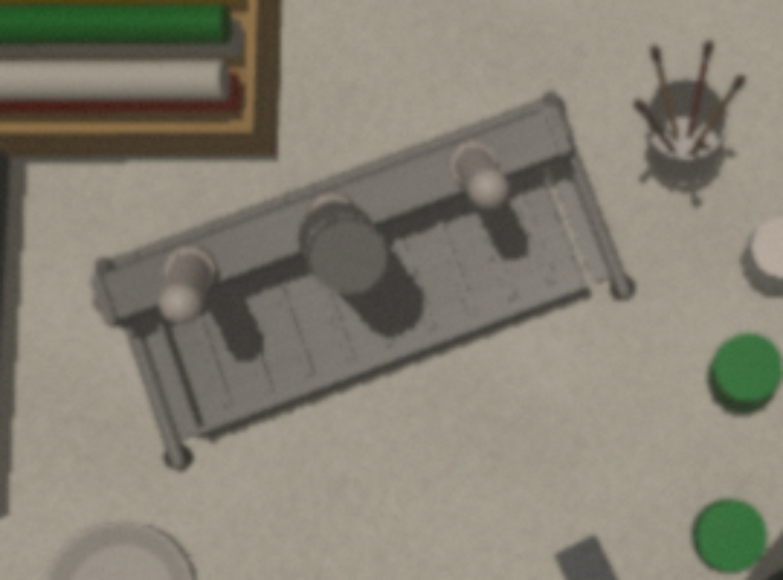

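The tray is home: its lip sits at X≈0.586 all along, behind the front feet, and the stop was felt. I'll descend on the far cup.

Emit:
{"name": "step_arm", "arguments": {"rows": [8.5,0.7,0.1,0,0,8.5,0,0,4,0,8.5,0,0,4,0,8.5,0,0,4,0,8.5,0,0,2.9,0]}}

```text
time: 6.3
eef_pos: [0.5719, -0.3525, 0.1127]
tool_rot: [[-0.932, -0.363, -0.001], [-0.363, 0.932, 0.001], [0.001, 0.002, -1.0]]
contact_force: [1.0, 0.3, -0.6]
gripper_width: 0.085
gripper_force: 0.0
```

Run:
```python
from h import *
st(); rel(.5702,-.3603)
```

```text
t 6.3 p [ 0.5719 -0.3525  0.1127] XY 0.4048 -0.5362 ytilt 111.3 F [ 1.   0.3 -0.6] w 0.085 0.0
dx,dy tool cm 0.45 -0.67
```

Emit:
{"name": "step_arm", "arguments": {"rows": [4.5,0,0,0,0,4.5,0,0,0,0,4.5,0,0,0,0,4.5,0,0,0,0,4.5,0,0,0,0], "grip_force": 25}}

```text
time: 6.8
eef_pos: [0.5725, -0.3539, 0.1154]
tool_rot: [[-0.932, -0.362, 0.0], [-0.362, 0.932, 0.0], [-0.001, 0.0, -1.0]]
contact_force: [-1.3, 2.5, 3.0]
gripper_width: 0.0585
gripper_force: 19.7
```

Run:
```python
from h import *
st()
p,d=grab_frame("side"); cv2.imwrite("pics/s2.png",cv2.resize(p[200:430,180:460],None,fx=2.6,fy=2.6))
```

```text
t 6.8 p [ 0.5725 -0.3539  0.1154] XY 0.4048 -0.5377 ytilt 111.23 F [-1.3  2.5  3. ] w 0.0585 19.669484936439403
```

View pics/s2.png

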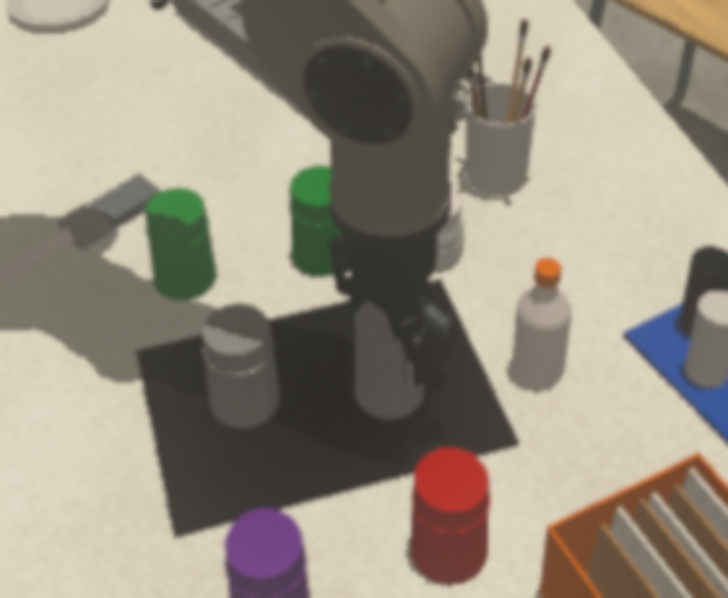

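The fingers hold the far cup, but about 4 mm off the axis along tool x, so I'll regrip centred and lift.

Emit:
{"name": "step_arm", "arguments": {"rows": [7,0,0,0,0,7,0.2,0,0,0,7,0.2,0,0,0,4.5,0,0,0,0,4.5,0,0,0,0]}}

```text
time: 7.35
eef_pos: [0.5684, -0.3565, 0.1154]
tool_rot: [[-0.933, -0.361, 0.0], [-0.361, 0.933, -0.0], [-0.0, -0.0, -1.0]]
contact_force: [-0.1, 0.0, 5.6]
gripper_width: 0.0588
gripper_force: 16.4
```

Emit:
{"name": "step_arm", "arguments": {"rows": [4.5,0,0,0,0,4.5,0,0,0,0,4.5,0,0,0,0,4.5,0,0,-1,0,4.5,0,0,-2,0]}}

```text
time: 7.85
eef_pos: [0.5677, -0.3558, 0.1444]
tool_rot: [[-0.933, -0.361, -0.002], [-0.361, 0.933, 0.001], [0.002, 0.002, -1.0]]
contact_force: [1.0, 0.4, -0.8]
gripper_width: 0.0589
gripper_force: 18.6
```

Emit:
{"name": "step_arm", "arguments": {"rows": [4.5,0,0,-4,0,4.5,0,0,-4,0,4.5,0,0,-4,0,4.5,0,0,-4,0,4.5,0,0,-4,0]}}

```text
time: 8.35
eef_pos: [0.5679, -0.3561, 0.3472]
tool_rot: [[-0.933, -0.361, 0.0], [-0.361, 0.933, -0.0], [-0.0, -0.0, -1.0]]
contact_force: [0.4, 0.2, -1.3]
gripper_width: 0.0587
gripper_force: 18.6
```

Run:
```python
from h import *
s=st(); rel(*(.660*RX+.0312*RY))
p,d=grab_frame("side"); cv2.imwrite("pics/s3.png",cv2.resize(p[100:330,230:510],None,fx=2.6,fy=2.6))
```

```text
t 8.35 p [ 0.5679 -0.3561  0.3472] XY 0.3997 -0.5381 ytilt 111.15 F [ 0.4  0.2 -1.3] w 0.0587 18.562488242678228
dx,dy tool cm -25.88 57.0
```

View pics/s3.png

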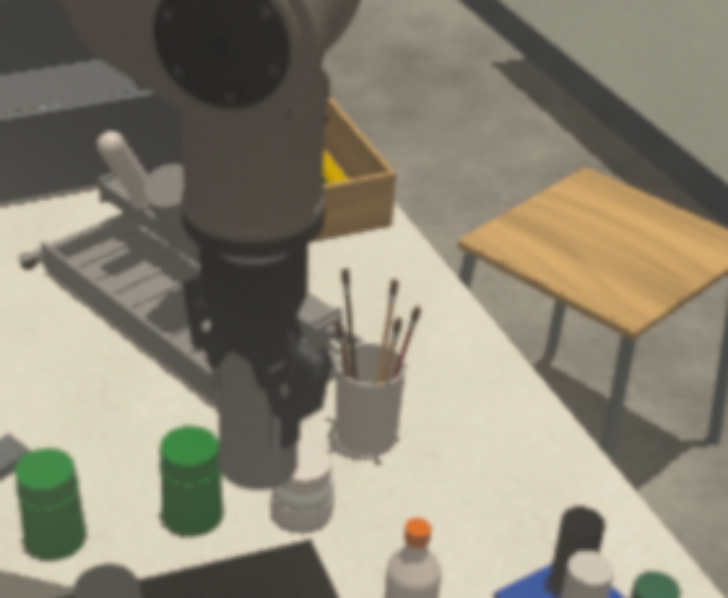

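The cup is held upright, with its mouth 109 mm below the TCP and above the brush tops. I'll refine the peg tips with sphere fits in both views before carrying it over.

Run:
```python
from h import *
from scipy.optimize import least_squares
V,U=np.mgrid[0:480,0:640]; uv=np.c_[U.ravel(),V.ravel()]
for n in("top","side"):
    d=np.load(n+"0.npy"); P=dep(n,uv,d); P=P[d.ravel()>0]
    for g,c in(("L",(.6081,.2706,.181)),("R",(.6956,.0382,.181))):
        Q=P[(np.linalg.norm(P-c,axis=1)<.028)&(P[:,2]>.175)]
        r=least_squares(lambda x:np.linalg.norm(Q-x,axis=1)-.016,c,loss="soft_l1",f_scale=.002)
        print(n,g,len(Q),r.x.round(4),(r.x[:2]@RX).round(4),(r.x[:2]@RY).round(4))
```

```text
top L 182 [0.6067 0.2718 0.1794] 0.6639 0.0329
top R 168 [0.6953 0.039  0.179 ] 0.6619 -0.2162
side L 76 [0.6102 0.269  0.1779] 0.6663 0.029
side R 94 [0.6987 0.0354 0.1795] 0.6638 -0.2208
```

Emit:
{"name": "step_arm", "arguments": {"rows": [4.5,0,0,-2,0,4.5,-1.9,3.9,0,0,4.5,-1.9,3.9,0,0,4.5,-1.9,3.9,0,0,4.5,-1.9,3.9,0,0]}}

```text
time: 8.9
eef_pos: [0.5825, -0.1817, 0.3653]
tool_rot: [[-0.933, -0.361, 0.0], [-0.361, 0.933, -0.0], [-0.0, -0.0, -1.0]]
contact_force: [0.8, -0.4, -0.2]
gripper_width: 0.0587
gripper_force: 18.7
```

Emit:
{"name": "step_arm", "arguments": {"rows": [4.5,-1.9,3.9,0,0,4.5,-1.9,3.9,0,0,4.5,-1.9,3.9,0,0,4.5,-1.9,3.9,0,0,4.5,-1.9,3.9,0,0]}}

```text
time: 9.4
eef_pos: [0.6008, 0.0344, 0.3654]
tool_rot: [[-0.933, -0.361, 0.0], [-0.361, 0.933, 0.0], [-0.0, -0.0, -1.0]]
contact_force: [1.5, -0.8, -0.8]
gripper_width: 0.0583
gripper_force: 18.7
```

Emit:
{"name": "step_arm", "arguments": {"rows": [4.5,-1.9,3.9,0,0,4.5,-1.9,3.9,0,0,4.5,-1.9,3.9,0,0,4.5,-1.0,3.0,0,0,4.5,0,0,0,0]}}

```text
time: 9.9
eef_pos: [0.6094, 0.1996, 0.3645]
tool_rot: [[-0.93, -0.367, -0.001], [-0.367, 0.93, 0.001], [0.001, 0.001, -1.0]]
contact_force: [-0.0, 0.1, -1.0]
gripper_width: 0.0588
gripper_force: 18.7
```

Run:
```python
from h import *
s=st(); rel(*(.668*RX+.0312*RY))
```

```text
t 9.9 p [0.6094 0.1996 0.3645] XY 0.6403 -0.0354 ytilt 111.53 F [-0.   0.1 -1. ] w 0.0588 18.741216902708402
dx,dy tool cm -2.8 6.65
```

Emit:
{"name": "step_arm", "arguments": {"rows": [4.5,-1.4,3.3,0,0,4.5,-1.5,3.3,0,0,4.5,0,0,2,0,4.5,0,0,2,0,4.5,0,0,0,0]}}

```text
time: 10.4
eef_pos: [0.6128, 0.2652, 0.3226]
tool_rot: [[-0.933, -0.361, -0.003], [-0.361, 0.933, -0.002], [0.004, -0.001, -1.0]]
contact_force: [-0.6, -0.2, -0.7]
gripper_width: 0.0589
gripper_force: 18.8
```

Run:
```python
from h import *
s=st(); rel(*(.669*RX+.031*RY))
p,d=grab_frame("side"); cv2.imwrite("pics/s4.png",cv2.resize(p[60:290,180:460],None,fx=2.6,fy=2.6))
```

```text
t 10.4 p [0.6128 0.2652 0.3226] XY 0.6673 0.0245 ytilt 111.15 F [-0.6 -0.2 -0.7] w 0.0589 18.772068531252444
dx,dy tool cm -0.17 0.65
```

View pics/s4.png

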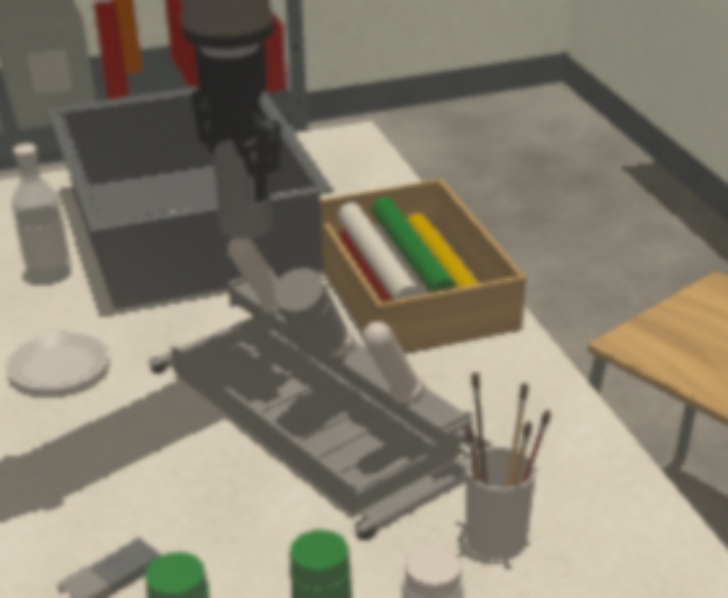

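The cup is held right above the left peg's tip, at crop (245,240). I'll correct the offset and lower it slowly.

Emit:
{"name": "step_arm", "arguments": {"rows": [4.5,-0.2,0.6,0,0,4.5,0,0,1,0,4.5,0,0,1,0,4.5,0,0,1,0,4.5,0,0,1,0]}}

```text
time: 10.95
eef_pos: [0.6133, 0.2723, 0.2838]
tool_rot: [[-0.933, -0.361, -0.0], [-0.361, 0.933, -0.0], [0.001, -0.0, -1.0]]
contact_force: [-0.3, -0.1, -0.3]
gripper_width: 0.059
gripper_force: 18.8
```

Emit:
{"name": "step_arm", "arguments": {"rows": [4.5,0,0,0.8,0,4.5,0,0,0.8,0,4.5,0,0,0.4,0]}}

```text
time: 11.25
eef_pos: [0.6132, 0.2724, 0.2639]
tool_rot: [[-0.932, -0.361, -0.001], [-0.361, 0.932, -0.001], [0.001, -0.0, -1.0]]
contact_force: [0.4, 0.0, -0.8]
gripper_width: 0.0586
gripper_force: 18.8
```

Run:
```python
from h import *
s=st(); rel(*(.669*RX+.031*RY))
```

```text
t 11.25 p [0.6132 0.2724 0.2639] XY 0.6703 0.0311 ytilt 111.17 F [ 0.4  0.  -0.8] w 0.0586 18.78871351844282
dx,dy tool cm 0.13 -0.01
```

Emit:
{"name": "step_arm", "arguments": {"rows": [4.5,0,0,0.5,0,4.5,0,0,0.5,0]}}

```text
time: 11.45
eef_pos: [0.6135, 0.2726, 0.2548]
tool_rot: [[-0.932, -0.361, 0.0], [-0.361, 0.932, 0.0], [-0.0, 0.0, -1.0]]
contact_force: [0.4, -0.2, -1.0]
gripper_width: 0.0585
gripper_force: 18.8
```

Emit:
{"name": "step_arm", "arguments": {"rows": [4.5,0.1,0,0.5,0,4.5,0.1,0,0.5,0]}}

```text
time: 11.65
eef_pos: [0.6121, 0.2723, 0.2453]
tool_rot: [[-0.932, -0.361, 0.002], [-0.361, 0.932, 0.001], [-0.002, 0.001, -1.0]]
contact_force: [2.0, 2.2, 3.9]
gripper_width: 0.0584
gripper_force: 18.6
```

Run:
```python
from h import *
s=st(); rel(*(.669*RX+.031*RY))
p,d=grab_frame("side"); cv2.imwrite("pics/s5.png",cv2.resize(p[90:240,210:390],None,fx=4,fy=4,interpolation=cv2.INTER_CUBIC))
```

```text
t 11.65 p [0.6121 0.2723 0.2453] XY 0.6692 0.0314 ytilt 111.18 F [2.  2.2 3.9] w 0.0584 18.60831519432395
dx,dy tool cm 0.02 -0.04
```

View pics/s5.png

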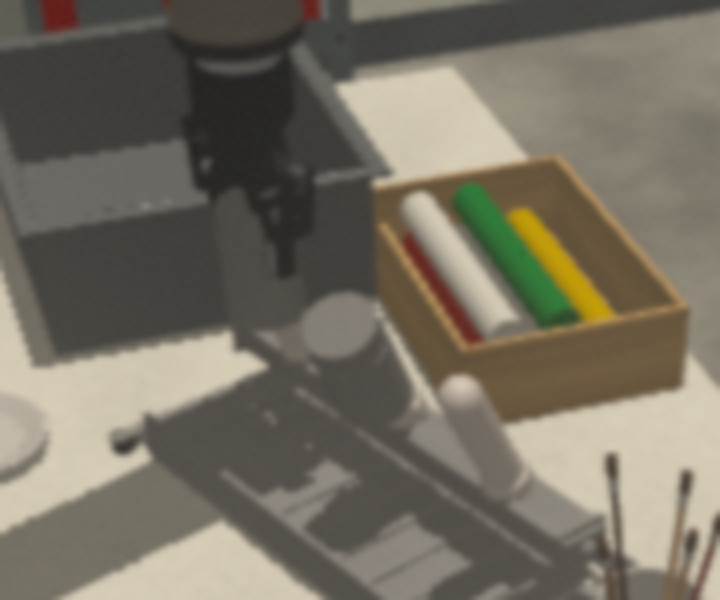

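The cup is on the peg and first contact is felt, as expected at this depth. It should now pivot in the grip, so I'll continue gently.

Emit:
{"name": "step_arm", "arguments": {"rows": [4.5,0,0,0.4,0,4.5,0,0,0.4,0]}}

```text
time: 11.9
eef_pos: [0.6121, 0.2723, 0.2375]
tool_rot: [[-0.932, -0.361, 0.002], [-0.361, 0.932, 0.001], [-0.002, 0.0, -1.0]]
contact_force: [2.9, 3.8, 6.1]
gripper_width: 0.0582
gripper_force: 21.1
```

Emit:
{"name": "step_arm", "arguments": {"rows": [4.5,0,0,0.4,0,4.5,0,0,0.4,0]}}

```text
time: 12.1
eef_pos: [0.6122, 0.2723, 0.2295]
tool_rot: [[-0.932, -0.361, 0.002], [-0.361, 0.932, 0.001], [-0.002, 0.0, -1.0]]
contact_force: [2.9, 2.7, 6.7]
gripper_width: 0.0586
gripper_force: 20.9
```

```bash
cat >> h.py <<'E'
def cyl(C):
    "points of the cup seen by side cam about point C: axis by PCA of smooth region is poor, so report top plate"
    p,d=grab_frame("side"); V,U=np.mgrid[0:480,0:640]; P=dep("side",np.c_[U.ravel(),V.ravel()],d)
    P=P[d.ravel()>0]; P=P[np.linalg.norm(P-C,axis=1)<.075]; X=np.c_[P[:,:2]@RX,P[:,:2]@RY,P[:,2]]
    return X
E
python3 - <<'E'
from h import *
s=st(); c=s["eef_pos"]-[0,0,.065]; X=cyl(c)
cx=np.r_[c[:2]@RX,c[:2]@RY,c[2]]
for z in np.arange(.1,.26,.01):
    Q=X[abs(X[:,2]-z)<.005]; Q=Q[abs(Q[:,1]-cx[1])<.05]
    if len(Q)>3: print(z.round(2),len(Q),"X",Q[:,0].min().round(3),Q[:,0].max().round(3),"Y",Q[:,1].min().round(3))
E
```

```text
t 12.1 p [0.6122 0.2723 0.2295] XY 0.6692 0.0313 ytilt 111.18 F [2.9 2.7 6.7] w 0.0586 20.91179751612947
0.12 33 X 0.652 0.686 Y -0.002
0.13 45 X 0.651 0.691 Y -0.005
0.14 54 X 0.648 0.703 Y -0.005
0.15 55 X 0.647 0.705 Y -0.005
0.16 40 X 0.645 0.703 Y -0.008
0.17 49 X 0.643 0.696 Y -0.018
0.18 59 X 0.641 0.693 Y -0.018
0.19 50 X 0.64 0.677 Y -0.019
0.2 42 X 0.639 0.675 Y -0.018
0.21 127 X 0.638 0.679 Y -0.016
0.22 36 X 0.653 0.693 Y -0.018
0.23 37 X 0.652 0.675 Y -0.006
0.24 4 X 0.653 0.662 Y 0.023
```

It pivots well, leaning about 0.19 rad, with low force. I'll continue to bottom contact.

Emit:
{"name": "step_arm", "arguments": {"rows": [4.5,0,0,0.4,0,4.5,0,0,0.4,0]}}

```text
time: 12.35
eef_pos: [0.6123, 0.2724, 0.2216]
tool_rot: [[-0.932, -0.361, 0.002], [-0.361, 0.932, 0.001], [-0.003, 0.001, -1.0]]
contact_force: [3.4, 4.0, 6.4]
gripper_width: 0.0583
gripper_force: 22.7
```

Emit:
{"name": "step_arm", "arguments": {"rows": [4.5,0,0,0.3,0,4.5,0,0,0.2,0]}}

```text
time: 12.55
eef_pos: [0.6121, 0.2722, 0.2164]
tool_rot: [[-0.932, -0.361, 0.002], [-0.361, 0.932, 0.001], [-0.002, 0.0, -1.0]]
contact_force: [3.8, 4.1, 8.2]
gripper_width: 0.0588
gripper_force: 21.8
```

Emit:
{"name": "step_arm", "arguments": {"rows": [4.5,0,0,0.2,0,4.5,0,0,0.2,0]}}

```text
time: 12.75
eef_pos: [0.6125, 0.2723, 0.2146]
tool_rot: [[-0.933, -0.361, 0.003], [-0.361, 0.933, 0.002], [-0.003, 0.001, -1.0]]
contact_force: [-13.4, -3.3, 50.8]
gripper_width: 0.0583
gripper_force: 25.3
```

The bottom was met at TCP z 0.2146, as predicted. I'll relieve the force, open and retreat upward.

Emit:
{"name": "step_arm", "arguments": {"rows": [4.5,0,0,-0.3,0,4.5,0,0,0,0]}}

```text
time: 12.95
eef_pos: [0.6119, 0.272, 0.2156]
tool_rot: [[-0.932, -0.361, 0.001], [-0.361, 0.932, 0.001], [-0.001, 0.0, -1.0]]
contact_force: [2.3, 2.6, 6.0]
gripper_width: 0.0585
gripper_force: 22.0
```

Emit:
{"name": "step_arm", "arguments": {"rows": [6.3,0,0,0,0,7,0,0,0,0,8.5,0,0,0,0,8.5,0,0,-0.5,0,8.5,0,0,-1,0]}}

```text
time: 13.45
eef_pos: [0.6112, 0.2716, 0.2296]
tool_rot: [[-0.933, -0.361, -0.001], [-0.361, 0.933, -0.001], [0.002, -0.0, -1.0]]
contact_force: [0.6, 0.5, 0.4]
gripper_width: 0.0848
gripper_force: 0.0
```

Emit:
{"name": "step_arm", "arguments": {"rows": [8.5,0,0,-2,0,8.5,0,0,-4,0,8.5,0,0,-4,0,8.5,0,0,-3,0,8.5,0,0,0,0]}}

```text
time: 13.95
eef_pos: [0.6128, 0.272, 0.3657]
tool_rot: [[-0.933, -0.361, 0.006], [-0.361, 0.933, 0.004], [-0.007, 0.001, -1.0]]
contact_force: [-0.3, -0.4, 0.3]
gripper_width: 0.0851
gripper_force: 0.0
```

Run:
```python
from h import *
s=st(); 
C=np.r_[.66*RX+.031*RY,.15]; X=cyl(C)
Ry=[(.031,"new"),(-.0930,"c")]
for y,n in Ry:
  X=cyl(np.r_[.66*RX+y*RY,.15]); print(n)
  for z in np.arange(.1,.23,.01):
    Q=X[abs(X[:,2]-z)<.005]; Q=Q[abs(Q[:,1]-y)<.05]
    if len(Q)>3: print(z.round(2),len(Q),"X",Q[:,0].min().round(3),Q[:,0].max().round(3),"Y",Q[:,1].min().round(3),Q[:,1].max().round(3))
rel(.4436,-.3188)
```

```text
t 13.95 p [0.6128 0.272  0.3657] XY 0.6697 0.0308 ytilt 111.15 F [-0.3 -0.4  0.3] w 0.0851 0.0
new
0.1 20 X 0.658 0.683 Y 0.005 0.048
0.11 30 X 0.657 0.691 Y 0.002 0.043
0.12 45 X 0.654 0.691 Y 0.0 0.045
0.13 44 X 0.65 0.704 Y -0.001 0.041
0.14 47 X 0.649 0.707 Y -0.0 0.035
0.15 55 X 0.646 0.706 Y -0.003 0.038
0.16 50 X 0.642 0.702 Y -0.004 0.035
0.17 55 X 0.64 0.693 Y -0.002 0.038
0.18 46 X 0.636 0.693 Y -0.002 0.043
0.19 106 X 0.634 0.693 Y -0.002 0.059
0.2 113 X 0.649 0.691 Y -0.004 0.057
0.21 4 X 0.675 0.688 Y 0.031 0.036
c
0.1 27 X 0.655 0.685 Y -0.121 -0.076
0.11 45 X 0.654 0.713 Y -0.123 -0.082
0.12 40 X 0.649 0.711 Y -0.124 -0.089
0.13 56 X 0.643 0.709 Y -0.126 -0.087
0.14 43 X 0.639 0.706 Y -0.127 -0.089
0.15 48 X 0.635 0.696 Y -0.127 -0.098
0.16 51 X 0.632 0.691 Y -0.132 -0.093
0.17 52 X 0.627 0.686 Y -0.133 -0.088
0.18 86 X 0.622 0.687 Y -0.133 -0.08
0.19 124 X 0.631 0.678 Y -0.133 -0.076
0.2 75 X 0.647 0.676 Y -0.124 -0.077
dx,dy tool cm 36.96 -49.01
```

The first cup hangs with its top plate at 0.19–0.21 m and leans about 20°. From that fit the tip is about 92 mm inside and about 5 mm from the bottom's centre. Now the near cup.

Emit:
{"name": "step_arm", "arguments": {"rows": [8.5,2.65,-3.5,0,0,8.5,2.65,-3.5,0,0,8.5,2.65,-3.5,0,0,8.5,2.65,-3.5,0,0,8.5,2.65,-3.5,0,0]}}

```text
time: 14.6
eef_pos: [0.55, 0.0591, 0.3589]
tool_rot: [[-0.932, -0.361, -0.002], [-0.361, 0.932, -0.001], [0.002, 0.0, -1.0]]
contact_force: [1.0, -1.2, -0.6]
gripper_width: 0.085
gripper_force: 0.0
```

Emit:
{"name": "step_arm", "arguments": {"rows": [8.5,2.65,-3.5,0,0,8.5,2.65,-3.5,0,0,8.5,2.65,-3.5,0,0,8.5,2.65,-3.5,0,0,8.5,2.65,-3.5,0,0]}}

```text
time: 15.1
eef_pos: [0.4896, -0.1517, 0.3592]
tool_rot: [[-0.932, -0.361, -0.001], [-0.361, 0.932, 0.0], [0.001, 0.001, -1.0]]
contact_force: [0.4, -0.3, -0.3]
gripper_width: 0.0854
gripper_force: 0.0
```

Emit:
{"name": "step_arm", "arguments": {"rows": [8.5,2.65,-3.5,0,0,8.5,2.65,-3.5,0,0,8.5,2.65,-3.5,0,0,8.5,2.5,-3.5,0,0,8.5,0,0,0,0]}}

```text
time: 15.6
eef_pos: [0.4411, -0.3235, 0.3594]
tool_rot: [[-0.935, -0.355, -0.002], [-0.355, 0.935, -0.002], [0.002, -0.001, -1.0]]
contact_force: [-0.4, 0.4, -0.1]
gripper_width: 0.0854
gripper_force: 0.0
```

Emit:
{"name": "step_arm", "arguments": {"rows": [8.5,0,0,4,0,8.5,0,0,4,0,8.5,0,0,2,0,8.5,0,0,0,0]}}

```text
time: 16.0
eef_pos: [0.4426, -0.3174, 0.2568]
tool_rot: [[-0.932, -0.361, -0.006], [-0.361, 0.932, 0.002], [0.005, 0.004, -1.0]]
contact_force: [0.1, -0.4, 0.3]
gripper_width: 0.0851
gripper_force: 0.0
```

Run:
```python
from h import *
s=st(); rel(.4438,-.3190)
```

```text
t 16.0 p [ 0.4426 -0.3174  0.2568] XY 0.297 -0.4565 ytilt 111.18 F [ 0.1 -0.4  0.3] w 0.0851 0.0
dx,dy tool cm -0.06 -0.19
```

Emit:
{"name": "step_arm", "arguments": {"rows": [8.5,0,-0.2,4,0,8.5,0,0,4,0,8.5,0,0,4,0,8.5,0,0,2.1,0,8.5,0,0,0,0]}}

```text
time: 16.5
eef_pos: [0.4439, -0.32, 0.1174]
tool_rot: [[-0.933, -0.361, -0.003], [-0.361, 0.933, 0.002], [0.002, 0.003, -1.0]]
contact_force: [0.2, -1.1, -0.2]
gripper_width: 0.0851
gripper_force: 0.0
```

Run:
```python
from h import *
s=st(); rel(.4438,-.3190)
```

```text
t 16.5 p [ 0.4439 -0.32    0.1174] XY 0.2973 -0.4594 ytilt 111.16 F [ 0.2 -1.1 -0.2] w 0.0851 0.0
dx,dy tool cm -0.03 0.1
```

Emit:
{"name": "step_arm", "arguments": {"rows": [4.5,0,0,0,0,4.5,0,0,0,0,4.5,0,0,0,0,4.5,0,0,0,0,4.5,0,0,0,0], "grip_force": 25}}

```text
time: 17.0
eef_pos: [0.4456, -0.3211, 0.1211]
tool_rot: [[-0.932, -0.361, 0.003], [-0.361, 0.932, -0.002], [-0.002, -0.003, -1.0]]
contact_force: [-1.8, -0.6, 6.1]
gripper_width: 0.0602
gripper_force: 25.4
```

Emit:
{"name": "step_arm", "arguments": {"rows": [4.5,0,0,0,0,4.5,0,0,0,0]}}

```text
time: 17.2
eef_pos: [0.4456, -0.3211, 0.1211]
tool_rot: [[-0.932, -0.361, 0.003], [-0.361, 0.932, -0.002], [-0.002, -0.003, -1.0]]
contact_force: [-2.2, -0.5, 6.9]
gripper_width: 0.0604
gripper_force: 25.4
```

Run:
```python
from h import *
s=st(); print(s["tool_rot"].round(4)); rel(.4438,-.3190)
```

```text
t 17.2 p [ 0.4456 -0.3211  0.1211] XY 0.2985 -0.461 ytilt 111.18 F [-2.2 -0.5  6.9] w 0.0604 25.428113713860512
[[-0.9325 -0.3613  0.0027]
 [-0.3613  0.9325 -0.0017]
 [-0.0019 -0.0025 -1.    ]]
dx,dy tool cm 0.09 0.26
```

The cup seems pinched with a slight upward load, so I'll regrip from a nearly closed opening as with the first cup.

Emit:
{"name": "step_arm", "arguments": {"rows": [7,0,0,0,0,7,0,0,0,0,7,0,0,0,0]}}

```text
time: 17.5
eef_pos: [0.445, -0.3204, 0.1196]
tool_rot: [[-0.932, -0.361, 0.001], [-0.361, 0.932, -0.0], [-0.001, -0.001, -1.0]]
contact_force: [0.4, 0.5, -0.1]
gripper_width: 0.0699
gripper_force: 0.0
```

Run:
```python
from h import *
s=st(); rel(.4438,-.3190)
p,d=grab_frame("side"); V,U=np.mgrid[0:480,0:640]; P=dep("side",np.c_[U.ravel(),V.ravel()],d)[d.ravel()>0]
P=P[np.linalg.norm(P-[.4438,-.319,.05],axis=1)<.07]
for z in np.arange(.02,.12,.01):
    Q=P[abs(P[:,2]-z)<.005]; print(z.round(2),len(Q),Q.min(0).round(3)[:2],Q.max(0).round(3)[:2])
```

```text
t 17.5 p [ 0.445  -0.3204  0.1196] XY 0.2983 -0.4602 ytilt 111.19 F [ 0.4  0.5 -0.1] w 0.0699 0.0
dx,dy tool cm 0.06 0.18
0.02 82 [ 0.417 -0.355] [ 0.473 -0.316]
0.03 77 [ 0.417 -0.355] [ 0.473 -0.327]
0.04 54 [ 0.417 -0.356] [ 0.467 -0.322]
0.05 61 [ 0.417 -0.355] [ 0.452 -0.314]
0.06 63 [ 0.418 -0.368] [ 0.461 -0.319]
0.07 80 [ 0.418 -0.37 ] [ 0.471 -0.288]
0.08 80 [ 0.418 -0.37 ] [ 0.466 -0.288]
0.09 84 [ 0.419 -0.368] [ 0.461 -0.286]
0.1 214 [ 0.418 -0.368] [ 0.466 -0.281]
0.11 5 [ 0.428 -0.358] [ 0.45  -0.296]
```

Emit:
{"name": "step_arm", "arguments": {"rows": [4.5,0,0,0,0,4.5,0,0,0,0,4.5,0,0,0,0,4.5,0,0,0,0,4.5,0,0,0,0]}}

```text
time: 18.05
eef_pos: [0.4449, -0.3205, 0.1194]
tool_rot: [[-0.933, -0.361, 0.0], [-0.361, 0.933, 0.0], [-0.0, -0.0, -1.0]]
contact_force: [-1.9, 2.2, 11.1]
gripper_width: 0.0605
gripper_force: 24.5
```

Emit:
{"name": "step_arm", "arguments": {"rows": [7,0,0,0,0,7,0,0,0.2,0,7,0,0,0.2,0,4.5,0,0,0,0,4.5,0,0,0,0]}}

```text
time: 18.55
eef_pos: [0.4445, -0.3204, 0.1148]
tool_rot: [[-0.933, -0.361, -0.0], [-0.361, 0.933, 0.0], [0.0, 0.0, -1.0]]
contact_force: [-1.3, 1.0, 1.6]
gripper_width: 0.0603
gripper_force: 26.5
```

Emit:
{"name": "step_arm", "arguments": {"rows": [4.5,0,0,0,0,4.5,0,0,0,0,4.5,0,0,0,0,4.5,0,0,-1,0,4.5,0,0,-2,0]}}

```text
time: 19.05
eef_pos: [0.4441, -0.3202, 0.1447]
tool_rot: [[-0.933, -0.361, -0.002], [-0.361, 0.933, 0.001], [0.002, 0.001, -1.0]]
contact_force: [0.7, -0.2, -0.8]
gripper_width: 0.0607
gripper_force: 27.4
```

Emit:
{"name": "step_arm", "arguments": {"rows": [4.5,0,0,-4,0,4.5,0,0,-4,0,4.5,0,0,-4,0,4.5,0,0,-4,0,4.5,0,0,-4,0]}}

```text
time: 19.55
eef_pos: [0.4442, -0.3205, 0.3474]
tool_rot: [[-0.933, -0.361, 0.001], [-0.361, 0.933, -0.0], [-0.0, -0.001, -1.0]]
contact_force: [0.9, -0.1, -1.9]
gripper_width: 0.0606
gripper_force: 27.8
```

Run:
```python
from h import *
s=st(); rel(*(.667*RX-.2185*RY)); T=s["eef_pos"]
p,d=grab_frame("side"); V,U=np.mgrid[0:480,0:640]; P=dep("side",np.c_[U.ravel(),V.ravel()],d)[d.ravel()>0]
P=P[np.linalg.norm(P-T+[0,0,.08],axis=1)<.07]; X=np.c_[(P-T)[:,:2]@RX,(P-T)[:,:2]@RY,P[:,2]-T[2]]
for z in np.arange(-.12,-.04,.01):
    Q=X[abs(X[:,2]-z)<.005]
    if len(Q):print(z.round(2),len(Q),Q.min(0).round(3)[:2],Q.max(0).round(3)[:2])
```

```text
t 19.55 p [ 0.4442 -0.3205  0.3474] XY 0.2974 -0.4599 ytilt 111.14 F [ 0.9 -0.1 -1.9] w 0.0606 27.770279813557863
dx,dy tool cm -36.89 24.24
-0.11 48 [-0.03  -0.033] [0.026 0.009]
-0.1 117 [-0.03  -0.034] [0.027 0.016]
-0.09 122 [-0.03  -0.035] [0.026 0.011]
-0.08 107 [-0.029 -0.034] [0.026 0.007]
-0.07 91 [-0.03  -0.039] [0.026 0.013]
-0.06 102 [-0.029 -0.046] [0.007 0.007]
-0.05 121 [-0.029 -0.047] [0.008 0.014]
```

The cup is held upright and centred. Carrying it to the right peg.

Emit:
{"name": "step_arm", "arguments": {"rows": [4.5,0,0,-2,0,4.5,-3.6,2.4,0,0,4.5,-3.6,2.4,0,0,4.5,-3.6,2.4,0,0,4.5,-3.6,2.4,0,0], "grip_force": 22}}

```text
time: 20.1
eef_pos: [0.5448, -0.1775, 0.3656]
tool_rot: [[-0.933, -0.361, 0.001], [-0.361, 0.933, -0.0], [-0.001, -0.0, -1.0]]
contact_force: [1.1, -0.3, -1.6]
gripper_width: 0.0603
gripper_force: 27.8
```

Emit:
{"name": "step_arm", "arguments": {"rows": [4.5,-3.6,2.4,0,0,4.5,-3.6,2.4,0,0,4.5,-3.6,2.4,0,0,4.5,-3.6,2.4,0,0,4.5,-3.6,2.4,0,0]}}

```text
time: 20.6
eef_pos: [0.6694, -0.0006, 0.3654]
tool_rot: [[-0.933, -0.361, 0.0], [-0.361, 0.933, -0.0], [-0.0, -0.0, -1.0]]
contact_force: [0.8, -1.0, 0.1]
gripper_width: 0.0607
gripper_force: 27.8
```

Emit:
{"name": "step_arm", "arguments": {"rows": [4.5,-3.6,2.4,0,0,4.5,0,0,0,0,4.5,0,0,2,0,4.5,0,0,2,0,4.5,0,0,0,0]}}

```text
time: 21.1
eef_pos: [0.6926, 0.0334, 0.3225]
tool_rot: [[-0.932, -0.361, -0.004], [-0.361, 0.932, -0.001], [0.004, 0.001, -1.0]]
contact_force: [0.3, 0.3, -1.3]
gripper_width: 0.0605
gripper_force: 27.7
```

Run:
```python
from h import *
s=st(); rel(*(.667*RX-.2185*RY))
```

```text
t 21.1 p [0.6926 0.0334 0.3225] XY 0.6574 -0.2205 ytilt 111.17 F [ 0.3  0.3 -1.3] w 0.0605 27.74819629266858
dx,dy tool cm -0.96 0.2
```

Emit:
{"name": "step_arm", "arguments": {"rows": [4.5,-0.5,0.1,0,0,4.5,-0.5,0.1,0,0,4.5,0,0,0.5,0,4.5,0,0,0.5,0]}}

```text
time: 21.5
eef_pos: [0.7026, 0.039, 0.3151]
tool_rot: [[-0.932, -0.361, 0.001], [-0.361, 0.932, 0.0], [-0.001, -0.0, -1.0]]
contact_force: [0.9, 0.5, -0.9]
gripper_width: 0.0606
gripper_force: 27.8
```

Run:
```python
from h import *
s=st(); rel(*(.667*RX-.2185*RY))
```

```text
t 21.5 p [0.7026 0.039  0.3151] XY 0.6687 -0.2189 ytilt 111.18 F [ 0.9  0.5 -0.9] w 0.0606 27.772705256938934
dx,dy tool cm 0.17 0.04
```

Emit:
{"name": "step_arm", "arguments": {"rows": [4.5,0,0,0.8,0,4.5,0,0,0.8,0,4.5,0,0,0.8,0]}}

```text
time: 21.8
eef_pos: [0.7021, 0.0388, 0.29]
tool_rot: [[-0.933, -0.361, -0.001], [-0.361, 0.933, -0.0], [0.001, 0.0, -1.0]]
contact_force: [-0.5, 0.5, -1.0]
gripper_width: 0.0607
gripper_force: 27.8
```

Emit:
{"name": "step_arm", "arguments": {"rows": [4.5,0,0,0.8,0,4.5,0,0,0.8,0,4.5,0,0,0.8,0]}}

```text
time: 22.1
eef_pos: [0.7023, 0.0389, 0.2662]
tool_rot: [[-0.933, -0.361, -0.0], [-0.361, 0.933, -0.0], [0.0, 0.0, -1.0]]
contact_force: [0.1, 0.3, -1.7]
gripper_width: 0.0605
gripper_force: 27.8
```

Run:
```python
from h import *
s=st(); rel(*(.667*RX-.2185*RY))
```

```text
t 22.1 p [0.7023 0.0389 0.2662] XY 0.6684 -0.2189 ytilt 111.17 F [ 0.1  0.3 -1.7] w 0.0605 27.77198100462556
dx,dy tool cm 0.14 0.04
```

Emit:
{"name": "step_arm", "arguments": {"rows": [4.5,0.1,0,0.5,0,4.5,0.1,0,0.5,0]}}

```text
time: 22.3
eef_pos: [0.7005, 0.0382, 0.2565]
tool_rot: [[-0.932, -0.361, 0.0], [-0.361, 0.932, 0.0], [-0.0, 0.0, -1.0]]
contact_force: [1.4, 2.1, 2.3]
gripper_width: 0.0604
gripper_force: 28.1
```

Emit:
{"name": "step_arm", "arguments": {"rows": [4.5,0,0,0.5,0,4.5,0,0,0.5,0]}}

```text
time: 22.5
eef_pos: [0.701, 0.0387, 0.2473]
tool_rot: [[-0.932, -0.362, 0.002], [-0.362, 0.932, 0.001], [-0.002, 0.0, -1.0]]
contact_force: [1.8, 2.6, 3.5]
gripper_width: 0.0606
gripper_force: 28.1
```

Emit:
{"name": "step_arm", "arguments": {"rows": [4.5,0,0,0.4,0,4.5,0,0,0.4,0]}}

```text
time: 22.7
eef_pos: [0.7008, 0.0385, 0.2391]
tool_rot: [[-0.932, -0.361, 0.001], [-0.361, 0.932, 0.001], [-0.001, 0.0, -1.0]]
contact_force: [1.8, 2.8, 6.2]
gripper_width: 0.0606
gripper_force: 27.8
```

Emit:
{"name": "step_arm", "arguments": {"rows": [4.5,0,0,0.4,0,4.5,0,0,0.4,0]}}

```text
time: 22.9
eef_pos: [0.7009, 0.0387, 0.2311]
tool_rot: [[-0.932, -0.362, 0.001], [-0.362, 0.932, 0.001], [-0.001, 0.0, -1.0]]
contact_force: [2.5, 3.9, 5.3]
gripper_width: 0.0611
gripper_force: 27.2
```

It behaves like the first cup. I'll go down to bottom contact in smaller steps.

Emit:
{"name": "step_arm", "arguments": {"rows": [4.5,0,0,0.4,0,4.5,0,0,0.4,0]}}

```text
time: 23.1
eef_pos: [0.7007, 0.0386, 0.223]
tool_rot: [[-0.932, -0.362, 0.001], [-0.362, 0.932, 0.001], [-0.001, 0.0, -1.0]]
contact_force: [1.7, 2.4, 4.2]
gripper_width: 0.0608
gripper_force: 26.4
```

Emit:
{"name": "step_arm", "arguments": {"rows": [4.5,0,0,0.2,0,4.5,0,0,0.2,0]}}

```text
time: 23.3
eef_pos: [0.7004, 0.0384, 0.2188]
tool_rot: [[-0.932, -0.361, -0.0], [-0.361, 0.932, 0.0], [0.0, 0.0, -1.0]]
contact_force: [0.7, 4.1, 4.1]
gripper_width: 0.0604
gripper_force: 25.5
```

Emit:
{"name": "step_arm", "arguments": {"rows": [4.5,0,0,0.2,0]}}

```text
time: 23.4
eef_pos: [0.7005, 0.0383, 0.2169]
tool_rot: [[-0.932, -0.361, 0.0], [-0.361, 0.932, 0.0], [-0.0, 0.0, -1.0]]
contact_force: [-0.6, 4.5, 4.1]
gripper_width: 0.0604
gripper_force: 25.0
```

Emit:
{"name": "step_arm", "arguments": {"rows": [4.5,0,0,0.1,0]}}

```text
time: 23.5
eef_pos: [0.7003, 0.0382, 0.2157]
tool_rot: [[-0.932, -0.361, -0.0], [-0.361, 0.932, 0.0], [0.0, 0.0, -1.0]]
contact_force: [1.1, 3.8, 4.1]
gripper_width: 0.0608
gripper_force: 24.7
```

Emit:
{"name": "step_arm", "arguments": {"rows": [4.5,0,0,0.1,0,4.5,0,0,0.1,0]}}

```text
time: 23.7
eef_pos: [0.7004, 0.0381, 0.2138]
tool_rot: [[-0.932, -0.361, -0.0], [-0.361, 0.932, -0.0], [0.0, -0.0, -1.0]]
contact_force: [0.3, 4.1, 7.5]
gripper_width: 0.0608
gripper_force: 24.4
```

Emit:
{"name": "step_arm", "arguments": {"rows": [4.5,0,0,0.1,0]}}

```text
time: 23.8
eef_pos: [0.7005, 0.0381, 0.2135]
tool_rot: [[-0.933, -0.361, 0.0], [-0.361, 0.933, 0.0], [-0.0, -0.0, -1.0]]
contact_force: [-6.5, 4.5, 19.1]
gripper_width: 0.0608
gripper_force: 25.2
```

Emit:
{"name": "step_arm", "arguments": {"rows": [4.5,0,0,0.1,0]}}

```text
time: 23.9
eef_pos: [0.7007, 0.0381, 0.2133]
tool_rot: [[-0.933, -0.361, 0.001], [-0.361, 0.933, 0.0], [-0.001, 0.0, -1.0]]
contact_force: [-8.2, 4.0, 27.7]
gripper_width: 0.0604
gripper_force: 25.8
```

The bottom is met at z 0.2135. Relieve, open and retreat.

Emit:
{"name": "step_arm", "arguments": {"rows": [4.5,0,0,-0.2,0,4.5,0,0,0,0]}}

```text
time: 24.1
eef_pos: [0.7004, 0.038, 0.214]
tool_rot: [[-0.933, -0.361, -0.0], [-0.361, 0.933, -0.0], [0.0, -0.0, -1.0]]
contact_force: [0.5, 3.9, 3.3]
gripper_width: 0.0608
gripper_force: 23.9
```

Emit:
{"name": "step_arm", "arguments": {"rows": [6.5,0,0,0,0,7,0,0,0,0,8.5,0,0,0,0,8.5,0,0,-0.5,0,8.5,0,0,-1,0]}}

```text
time: 24.6
eef_pos: [0.7001, 0.038, 0.2287]
tool_rot: [[-0.933, -0.361, -0.001], [-0.361, 0.933, -0.0], [0.002, 0.0, -1.0]]
contact_force: [-0.2, -0.6, -0.5]
gripper_width: 0.0847
gripper_force: 0.0
```

Emit:
{"name": "step_arm", "arguments": {"rows": [8.5,0,0,-2,0,8.5,0,0,-4,0,8.5,0,0,-4,0,8.5,0,0,-4,0,8.5,0,0,0,0]}}

```text
time: 25.1
eef_pos: [0.7019, 0.0378, 0.3762]
tool_rot: [[-0.933, -0.361, 0.009], [-0.361, 0.933, 0.001], [-0.009, -0.002, -1.0]]
contact_force: [-0.0, -0.9, 0.4]
gripper_width: 0.0851
gripper_force: 0.0
```

Emit:
{"name": "step_arm", "arguments": {"rows": [8.5,4,0,0,0,8.5,4,0,0,0,8.5,4,0,0,0,8.5,4,0,0,0,8.5,0,0,0,0]}}

```text
time: 25.6
eef_pos: [0.5476, -0.0223, 0.37]
tool_rot: [[-0.934, -0.358, 0.0], [-0.358, 0.934, 0.001], [-0.0, 0.0, -1.0]]
contact_force: [0.9, -0.5, 0.2]
gripper_width: 0.085
gripper_force: 0.0
```

Run:
```python
from h import *
s=st()
for y,n in((.031,"L"),(-.093,"c"),(-.2185,"R")):
  X=cyl(np.r_[.66*RX+y*RY,.15]); print(n)
  for z in np.arange(.1,.22,.02):
    Q=X[abs(X[:,2]-z)<.006]; Q=Q[abs(Q[:,1]-y)<.045]
    if len(Q)>3: print(z.round(2),len(Q),"X",Q[:,0].min().round(3),Q[:,0].max().round(3),"Y",Q[:,1].min().round(3),Q[:,1].max().round(3))
p,d=grab_frame("side"); cv2.imwrite("pics/s9.png",cv2.resize(p[120:310,190:420],None,fx=3,fy=3,interpolation=cv2.INTER_CUBIC))
```

```text
t 25.6 p [ 0.5476 -0.0223  0.37  ] XY 0.5021 -0.2196 ytilt 111.0 F [ 0.9 -0.5  0.2] w 0.085 0.0
L
0.1 20 X 0.658 0.682 Y 0.005 0.051
0.12 33 X 0.654 0.673 Y 0.0 0.044
0.14 37 X 0.647 0.674 Y 0.002 0.041
0.16 43 X 0.642 0.677 Y -0.002 0.041
0.18 40 X 0.64 0.695 Y -0.003 0.021
0.2 40 X 0.646 0.683 Y -0.001 0.054
c
0.1 35 X 0.656 0.712 Y -0.119 -0.076
0.12 58 X 0.648 0.71 Y -0.127 -0.089
0.14 56 X 0.639 0.703 Y -0.126 -0.09
0.16 57 X 0.632 0.689 Y -0.129 -0.091
0.18 87 X 0.623 0.685 Y -0.134 -0.098
0.2 80 X 0.648 0.677 Y -0.126 -0.08
R
0.1 26 X 0.656 0.688 Y -0.249 -0.209
0.12 66 X 0.65 0.71 Y -0.251 -0.21
0.14 68 X 0.642 0.699 Y -0.251 -0.217
0.16 70 X 0.634 0.692 Y -0.254 -0.208
0.18 71 X 0.628 0.686 Y -0.253 -0.213
0.2 165 X 0.638 0.682 Y -0.253 -0.194
```

View pics/s9.png

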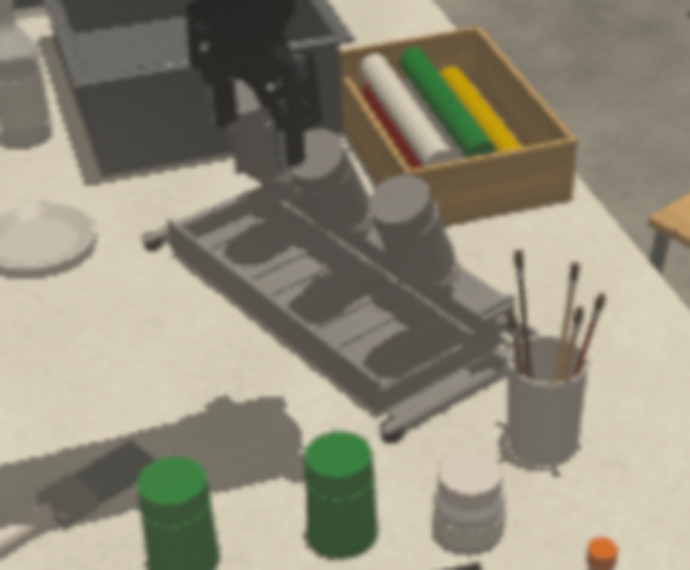

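All three pegs carry a cup, the tray is home, and the pot and jar are untouched. The left cup leans a bit less, so I'll move the arm clear and measure the top plates from above.

Emit:
{"name": "step_arm", "arguments": {"rows": [8.5,2,-4,0,0,8.5,2,-4,0,0,8.5,2,-4,0,0,8.5,2,-4,0,0,8.5,0,-4,0,0]}}

```text
time: 26.3
eef_pos: [0.5482, -0.2377, 0.3692]
tool_rot: [[-0.933, -0.36, -0.0], [-0.36, 0.933, -0.001], [0.0, -0.0, -1.0]]
contact_force: [1.0, 0.2, -0.2]
gripper_width: 0.085
gripper_force: 0.0
```

Run:
```python
from h import *
p,d=grab_frame("top"); V,U=np.mgrid[0:480,0:640]; P=dep("top",np.c_[U.ravel(),V.ravel()],d)[d.ravel()>0]
X=np.c_[P[:,:2]@RX,P[:,:2]@RY,P[:,2]]
for y,n in((.031,"L"),(-.093,"c"),(-.2185,"R")):
    Q=X[(abs(X[:,1]-y)<.036)&(abs(X[:,0]-.66)<.06)&(X[:,2]>.17)&(X[:,2]<.24)]
    for _ in range(6):
        c=np.median(Q,0); A_=np.c_[Q[:,:2]-c[:2],np.ones(len(Q))]; k=np.linalg.lstsq(A_,Q[:,2],rcond=None)[0]; r=Q[:,2]-A_@k; Q=Q[abs(r)<max(.004,1.5*r.std())]
    nn=np.array([-k[0],-k[1],1]); nn/=np.linalg.norm(nn); c=(Q.min(0)+Q.max(0))/2; c[2]=k@[*(c[:2]-np.median(Q,0)[:2]),1]
    B=c-.003*nn; T=np.array([.6570 if n!="R" else .6550,y,.1948])
    print(n,len(Q),"tilt",np.rad2deg(np.arccos(nn[2])).round(1),"n",nn.round(2),"top ctr",c.round(4),"tip z in cup",(.092+(T-B)@nn).round(4),"dist",np.linalg.norm(T-B).round(4),"resid",r.std().round(4))
print(st()["time"])
```

```text
L 505 tilt 16.9 n [-0.28 -0.07  0.96] top ctr [0.6591 0.0307 0.1976] tip z in cup 0.0929 dist 0.003 resid 0.0018
c 476 tilt 25.6 n [-0.4  -0.17  0.9 ] top ctr [ 0.6474 -0.0993  0.1919] tip z in cup 0.0928 dist 0.0117 resid 0.0019
R 471 tilt 19.8 n [-0.34 -0.04  0.94] top ctr [ 0.6526 -0.2181  0.1962] tip z in cup 0.0929 dist 0.0021 resid 0.0018
t 26.35 p [ 0.5499 -0.2427  0.369 ] XY 0.4242 -0.4259 ytilt 110.92 F [-4.6 -2.8 -2.2] w 0.0849 0.0
26.35
```

Both cups are seated: the tips are about 92 mm inside and 2–3 mm from the bottom's centre. I'll settle the arm and hand in.

Emit:
{"name": "step_arm", "arguments": {"rows": [8.5,0,0,0,0,8.5,0,0,0,0,8.5,0,0,0,0,8.5,0,0,0,0]}}

```text
time: 26.75
eef_pos: [0.5492, -0.2339, 0.3689]
tool_rot: [[-0.932, -0.363, 0.0], [-0.363, 0.932, 0.0], [-0.0, 0.0, -1.0]]
contact_force: [-0.4, 0.2, 0.3]
gripper_width: 0.0851
gripper_force: 0.0
```

```bash
python3 -c "
from h import *
st(); print(close_job())"
```

```text
t 26.75 p [ 0.5492 -0.2339  0.3689] XY 0.4267 -0.4174 ytilt 111.27 F [-0.4  0.2  0.3] w 0.0851 0.0
the job is handed in; nothing more can be done
None
```

I handed the job in at 26.75 s with no verdict returned; by my measurements the tray is home against its stop, both cups hang released on the two free pegs with the tips about 92 mm inside, and neither the hanging cup nor any bystander was touched.

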